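Clip the loose texture roller into the empty holder

TASK

Two of the three sloping holders already carry a texture roller. Pick up the third roller, which lies loose on the table, and push it down past the sprung jaws of the one empty holder until it sits fully home in its forks and the jaws have closed over it. Leave the two stored rollers in their holders and do not move the jars or anything else.

Things in the scene. Friction and masses are not known exactly. Their poses are not given: they have to be found in the camera images.
- roller_a_mid (a point): Middle of the axis of one of three identical wooden texture rollers: 134 mm long; brown textured barrel 36 mm thick, 52 mm long; a pale turned handle 19 mm thick, 41 mm long at each end; about 90 g. Own y = long axis; same either way round.
- roller_b_mid (a point): Another of the three rollers, as roller_a_mid. At the start two of the three sit in holders and one lies on the table, its middle 18 mm above it, free to roll.
- roller_c_mid (a point): Another of the three rollers, as roller_a_mid.
- clip_a: The forks of one holder. Origin: where the roller's middle lies when fully home. Own x = along the seated roller, up the slope (30 degrees above level); z = normal of the plate, out of the forks' open mouth (leans 30 degrees from vertical towards the robot); y = across, to the left. The roller goes in along -z. The plate's surface lies 40 mm below the origin.
- clip_b: Another holder, same as clip_a. In each of the three, two forks 12 mm thick stand at x = -38 and +38 mm and take the handles, with 64 mm free between them for the 52 mm barrel. Fork floors 9.5 mm below the origin. Each fork: a fixed prong at y = -10.3 mm, a sprung steel jaw at y = +11.3 mm whose nose hangs over the seated handle.
- clip_c: Another holder, same as clip_a. In each of the three, prongs and jaws flare outwards up to z = +28 mm and guide a handle that comes in up to about 4 mm off-centre. Pushing the roller past the jaws takes about 5 to 20 N; its own weight does not open them; the jaws then hold it, so it stays when let go.
- jaw_a (a joint): Sprung jaw of clip_a, one part for both its forks, hinged along the clip's x at y = +14, z = -32 mm: 0 rad closed, grows as it is pushed outwards (about 0.1 while a handle passes); springs back by itself.
- jaw_b (a joint): The same for clip_b.
- jaw_c (a joint): The same for clip_c.
- blue_lid_jar: Bystander: white jar with a blue lid, 50 mm wide, 67 mm high, standing in front of the holders; origin at the centre of its underside. Leave it alone.
- white_lid_jar: Bystander: white jar with a white lid, 50 mm wide, 67 mm high, standing behind the loose roller; origin at the centre of its underside. Leave it alone.
- rack_base: Fixed wooden base board, 150 x 310 x 12 mm, that carries the three identical holders side by side, 95 mm apart, in changing order. Each holder is a plywood plate (114 x 78 mm) sloping at 30 degrees, rising away from the robot, with two wooden forks on it. Origin: centre of the underside; x away from the robot.
Things that resemble listed ones, but are neither listed nor needed, are in the scene too. Leave any orange or turquoise look-alike of the part that bears roller_c_mid alone.

How it is judged:
By the outcome, as a careful person would: the job done as asked, in the order asked, and still so for the second after the job is handed in, with the robot touching nothing.
It also fails if it takes over 46 s, if anything falls off the work surface, if the arm or the gripper's body presses on something with over 40 N, if the wrist force passes 120 N, or if a joint passes its speed limit or range.

ROBOT

A 7-joint arm with a two-finger parallel gripper is mounted at the origin on a cart in front of the work surface, level with it; the furniture and walls round the work are solid. World frame = base frame: x ahead of the robot, y to its left, z up, the work surface at z = 0. Lengths are in m, angles in rad, forces in N, time in s.
With the tool pointing down it reaches from about 0.425 to 0.8 m from the base axis. Payload 8.3 kg.
Tool frame: the origin (TCP) lies on the mounting face of the last link; the fingertips stand 173 mm ahead of it and the grasp point (between the pads) lies 155 mm ahead of it; z points along the fingers, x is the direction in which the jaws open and shut, and the axes are right-handed (so a half turn about z gives the same grasp; the last joint's range is limited). The gripper opens to 85 mm and grips with 20 to 120 N. Pads are 22 mm wide; open, the fingers measure 114 mm over their backs; the gripper's body (76 mm by 85 mm) begins 54 mm behind the grasp point. The pads swing forward as they close: fully open they stand 13 mm farther back than shut.
Start: joints at [-1.211, 0.383, 0.016, 1.37, -0.006, 1.388, -0.046], TCP at [0.256, 0.57, 0.405] pointing down, gripper open.
Joint ranges: [-2.95, 2.95], [-0.25, 2.06], [-1.52, 1.56], [0.18, 2.33], [-1.44, 4.58], [0.02, 2.06], [-3.01, 3.01]. Speed limits (rad/s): [2.39, 2.39, 3.01, 3.01, 3.14, 3.14, 3.14].

INTERFACE

Orientations are given as a unit quaternion [w, x, y, z].
In Python, from bench import * gives the robot as it stands.
- The arm moves only by the tool jog_arm, never from a script. Its argument "series" is text: rows parted by semicolons, each of 6 numbers parted by spaces: the shift along the tool's x, y, z in cm, then the turn, a rotation vector about the tool's x, y, z in rad. A call has 1 to 5 rows; each row is the pose to reach, as a shift and turn from the pose commanded when the call began, along the tool's axes at that moment; what a row does not reach only later rows make up. A row lasts 1/8 s, in which the tool goes at most 62.5 mm and 10.7 degrees, less where a joint would pass 70% of its speed; a pose out of reach is approached as far as the arm can. A call with a gripper value outside its range is refused whole. "claw" is the opening, from -1 (shut) to 1 (fully open), set as the call begins (left out, the last holds). The fingers move at their own pace and stop on an object; the grip force is fixed at half the most. Time passes only in rows, so rows that repeat a pose let the fingers close. It gives the time, the measured TCP pose, the force and the opening at its end, in the units of the state.
- sense(): the state, without advancing time (a new reading comes with each control period).
- camera(name): name is "scene" or "top" or "wrist"; returns a dict with "color" (400x640x3 uint8, blue, green, red), "range_z" (400x640 float32, m along the optical axis (not along the pixel's ray), 0 where there is no reading), "intrinsics" (3x3 intrinsics, pixels), "k1" (the pictures are not rectified: a ray, as slopes to the right and down, at radius r is drawn at 1 + k1 r^2 times it, then the intrinsics apply), "eye" and "rotation" of the camera in the world. Camera axes: x right, y down, z forward; pixel columns grow to the right and rows downward; lengths in m; the calibration is good to about 2 mm. A picture is of the moment at which its call begins.
- hand_in(): hands the job in, once; it reports no verdict.
The state is a dict: "t": time; "joints": joint angles; "dq": joint speeds; "effort": joint torques, N m; "position": TCP position; "ee_rot": TCP orientation; "ft_force": force on the tool from outside, world axes, zero at the start; "wrist_torque": the same for the moment, N m; "opening": finger opening in m.
Only numpy, scipy, OpenCV 4.12 (cv2) and the standard library are available. Lean on these libraries where they do the work, as an engineer would, in place of code of your own. Each camera call takes 0.05 s, during which the arm holds its last target.

## Working session

There is one attempt and no reset: what is moved stays moved. The work goes in short steps, Python scripts to look and compute and a tool call to move; the robot and the scene stay as the last step left them, time stands still between calls to the robot, and variables do not carry over. Pictures are saved under pics/ and viewed, and the job is handed in when it is done.

Besides the shell and the picture viewer there is one more tool, called after ">>>" as name(argument=value, ...), one argument or row to a line, values as JSON. jog_arm: Moves the arm, as the interface text tells. Its arguments: {"type":"object","properties":{"series":{"type":"string"},"claw":{"type":"number"}},"required":["series"]}

```bash
ls; mkdir -p pics
python3 - <<'E'
from bench import *
import cv2,numpy as np,pickle
s=sense();print(s)
for n in ["scene","top","wrist"]:
    c=camera(n);pickle.dump(c,open(f"/tmp/{n}0.pkl","wb"));cv2.imwrite(f"pics/{n}0.png",c["color"]);print(n,c["eye"],c["rotation"],c["intrinsics"],c["k1"])
E
```

```text
pics
{'t': 0.0, 'joints': array([-1.21090882,  0.3842169 ,  0.01638647,  1.37119985, -0.00634216,
        1.38817795, -0.04648431]), 'dq': array([-1.45727858e-03, -1.52540486e-03, -6.95197482e-05, -4.42255171e-04,
       -1.14133218e-03, -2.08289997e-05,  7.06476114e-05]), 'effort': array([-1.03043254e-03, -6.27614808e+01,  8.43718629e-01, -3.71815109e+01,
        1.64730730e-02,  1.47563074e-02, -3.55493546e-05]), 'position': array([0.25632916, 0.56982472, 0.40367117]), 'ee_rot': array([ 5.29843537e-04,  8.39716668e-01,  5.43023906e-01, -8.20883548e-04]), 'ft_force': array([-0.6473127 ,  0.34188007, -0.37703969]), 'wrist_torque': array([-0.02087659, -0.00578063, -0.00489373]), 'opening': 0.08529084056069883}
scene [-0.51708941 -0.75453969  0.87802082] [-0.41867221  0.75687386 -0.44388608  0.23413819] [[453.61687838   0.         323.12066341]
 [  0.         453.61687838 200.16177677]
 [  0.           0.           1.        ]] 0.019974325753573365
top [ 0.39952369 -0.12591689  1.30601653] [-0.03313589  0.71431901 -0.69767133  0.04364711] [[396.69280474   0.         318.71787162]
 [  0.         396.69280474 203.47833418]
 [  0.           0.           1.        ]] -0.1007640559173425
wrist [0.18583766 0.60128079 0.37230977] [0.1282663  0.82956352 0.53724298 0.08211027] [[287.7281524    0.         324.88853065]
 [  0.         287.7281524  200.10621855]
 [  0.           0.           1.        ]] -0.009298303995015517
```

View pics/scene0.png

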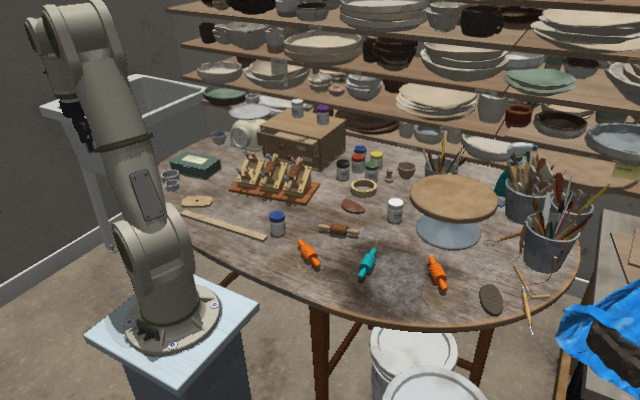

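View pics/top0.png

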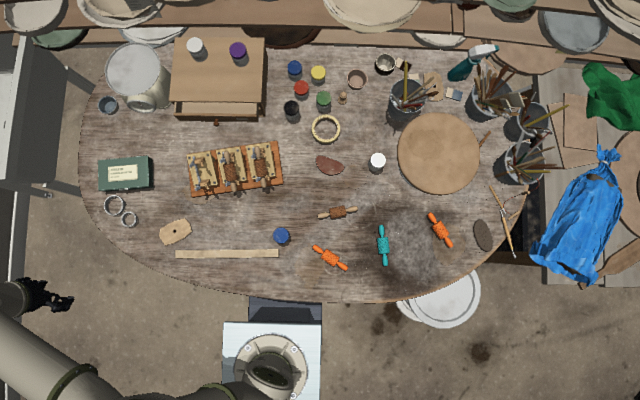

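View pics/wrist0.png

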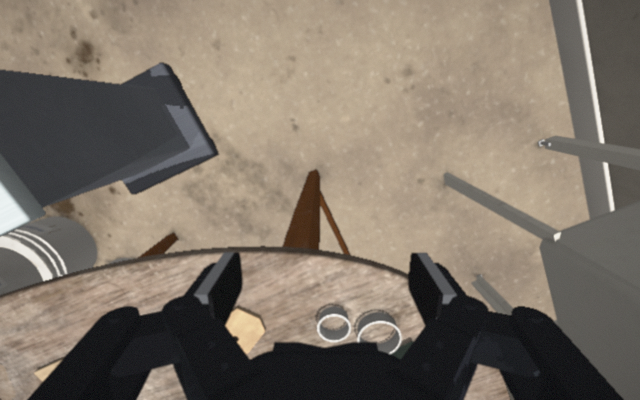

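```bash
cat > h.py <<'E'
import numpy as np,cv2,pickle
from scipy.spatial.transform import Rotation as R
def q2R(q): return R.from_quat([q[1],q[2],q[3],q[0]]).as_matrix()
def cloud(c):
    K=c["intrinsics"];k1=c["k1"];Z=c["range_z"]
    h,w=Z.shape;u,v=np.meshgrid(np.arange(w),np.arange(h))
    xd=(u-K[0,2])/K[0,0];yd=(v-K[1,2])/K[1,1]
    x,y=xd.copy(),yd.copy()
    for _ in range(10):
        f=1+k1*(x*x+y*y);x=xd/f;y=yd/f
    P=np.stack([x*Z,y*Z,Z],-1)
    W=P@q2R(c["rotation"]).T+np.array(c["eye"])
    W[Z==0]=np.nan
    return W
def proj(c,p):
    K=c["intrinsics"];q=(np.atleast_2d(p)-c["eye"])@q2R(c["rotation"])
    x=q[:,0]/q[:,2];y=q[:,1]/q[:,2];f=1+c["k1"]*(x*x+y*y)
    return np.stack([x*f*K[0,0]+K[0,2],y*f*K[1,1]+K[1,2]],-1)
E
python3 - <<'E'
from h import *
c=pickle.load(open("/tmp/top0.pkl","rb"));W=cloud(c)
I=c["color"]
a=cv2.resize(I[130:210,175:300],None,fx=6,fy=6,interpolation=cv2.INTER_CUBIC);cv2.imwrite("pics/crop_rack.png",a)
b=cv2.resize(I[190:285,270:400],None,fx=6,fy=6,interpolation=cv2.INTER_CUBIC);cv2.imwrite("pics/crop_roll.png",b)
s=pickle.load(open("/tmp/scene0.pkl","rb"))
cv2.imwrite("pics/crop_rs.png",cv2.resize(s["color"][145:210,220:330],None,fx=7,fy=7,interpolation=cv2.INTER_CUBIC))
for p in [(337,213),(330,258),(383,245),(441,230),(282,236),(378,160),(202,170),(232,170),(262,165)]: print(p,W[p[1],p[0]].round(4))
for u in range(314,362,3): print(u,[tuple(W[v,u].round(3)) for v in (208,211,214,217)])
E
```

```text
(337, 213) [ 0.5091 -0.2029  0.0339]
(330, 258) [ 0.3647 -0.1832  0.0336]
(383, 245) [ 0.4095 -0.352   0.0372]
(441, 230) [ 0.4614 -0.5423  0.0356]
(282, 236) [ 0.4302 -0.0308  0.0673]
(378, 160) [ 0.6793 -0.3292  0.0673]
(202, 170) [0.6342 0.2332 0.0611]
(232, 170) [0.6268 0.126  0.1106]
(262, 165) [0.6446 0.0344 0.1104]
314 [(np.float64(0.526), np.float64(-0.128), np.float64(0.006)), (np.float64(0.517), np.float64(-0.129), np.float64(-0.005)), (np.float64(0.507), np.float64(-0.129), np.float64(-0.003)), (np.float64(0.497), np.float64(-0.129), np.float64(0.0))]
317 [(np.float64(0.527), np.float64(-0.138), np.float64(0.002)), (np.float64(0.517), np.float64(-0.139), np.float64(0.0)), (np.float64(0.505), np.float64(-0.139), np.float64(0.024)), (np.float64(0.497), np.float64(-0.139), np.float64(0.002))]
320 [(np.float64(0.527), np.float64(-0.148), np.float64(0.002)), (np.float64(0.517), np.float64(-0.149), np.float64(-0.001)), (np.float64(0.505), np.float64(-0.148), np.float64(0.027)), (np.float64(0.496), np.float64(-0.149), np.float64(0.025))]
323 [(np.float64(0.527), np.float64(-0.158
[... 2435 characters left out ...]
at64(-0.255), np.float64(0.028)), (np.float64(0.518), np.float64(-0.256), np.float64(0.018)), (np.float64(0.51), np.float64(-0.258), np.float64(-0.002)), (np.float64(0.5), np.float64(-0.258), np.float64(-0.002))]
356 [(np.float64(0.528), np.float64(-0.265), np.float64(0.025)), (np.float64(0.521), np.float64(-0.268), np.float64(-0.004)), (np.float64(0.511), np.float64(-0.268), np.float64(-0.004)), (np.float64(0.5), np.float64(-0.267), np.float64(0.007))]
359 [(np.float64(0.531), np.float64(-0.278), np.float64(-0.002)), (np.float64(0.52), np.float64(-0.278), np.float64(-0.0)), (np.float64(0.511), np.float64(-0.278), np.float64(-0.002)), (np.float64(0.5), np.float64(-0.277), np.float64(0.006))]
```

View pics/crop_rack.png

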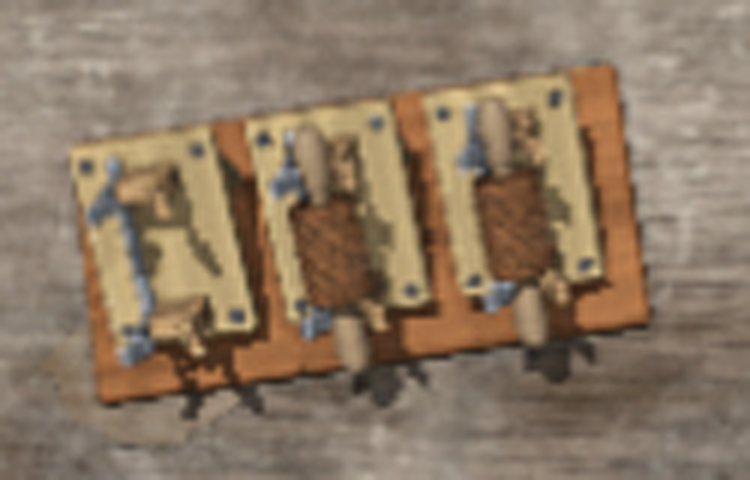

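View pics/crop_roll.png

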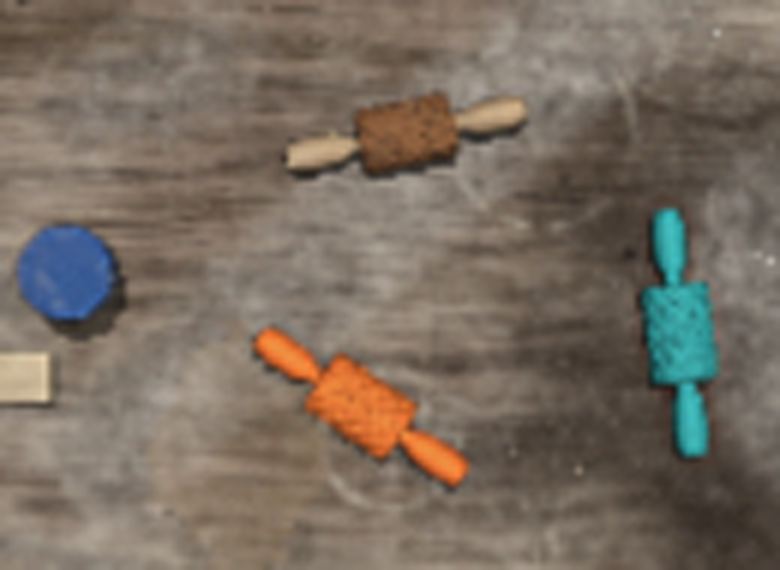

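View pics/crop_rs.png

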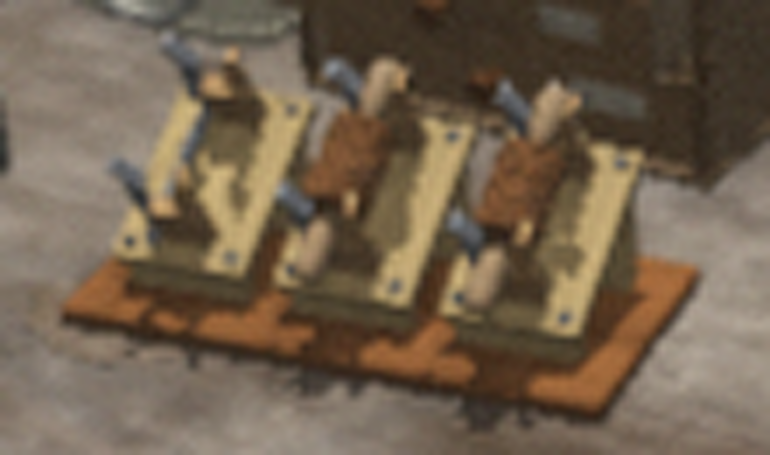

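Run:
```python
from h import *
c=pickle.load(open("/tmp/top0.pkl","rb"));W=cloud(c)
s=pickle.load(open("/tmp/scene0.pkl","rb"));Ws=cloud(s)
# loose roller
for n,w in (("top",W),("scene",Ws)):
    m=(np.abs(w[...,0]-.513)<.06)&(np.abs(w[...,1]+.2)<.1)&(w[...,2]>.012)&(w[...,2]<.05)
    P=w[m];mu=P[:,:2].mean(0);U,S,V=np.linalg.svd(P[:,:2]-mu);d=V[0];t=(P[:,:2]-mu)@d
    mid=mu+d*(t.max()+t.min())/2
    print(n,len(P),mid,np.degrees(np.arctan2(d[1],d[0]))%180,t.max()-t.min(),P[:,2].max())
# rack
for n,w in (("top",W),("scene",Ws)):
    m=(w[...,0]>.5)&(w[...,0]<.75)&(w[...,1]>-.06)&(w[...,1]<.3)&(w[...,2]>.004)&(w[...,2]<.2)
    print(n,m.sum(), np.nanmin(w[m],0),np.nanmax(w[m],0))
    # base board outline using low pts
    # stored barrels: brown colour
    I=(c if n=="top" else s)["color"].astype(int)
    P=w[m]
    np.save(f"/tmp/rack_{n}.npy",np.c_[P,I[m]])
# orange board mask in top
I=c["color"];hsv=cv2.cvtColor(I,cv2.COLOR_BGR2HSV)
for p in [(270,150),(190,195),(281,180),(228,190),(200,160),(232,170),(262,165)]: print(p,hsv[p[1],p[0]],W[p[1],p[0]].round(3))
```

```text
top 294 [ 0.51382652 -0.20353026] 103.27690243659109 0.13278037217968472 0.040201448395611905
scene 281 [ 0.50851934 -0.20644441] 104.28201539142165 0.13053326767533507 0.03689679773477661
top 4315 [ 0.50046458 -0.05970671  0.00400309] [0.74922424 0.29959628 0.14716497]
scene 2929 [ 0.52054192 -0.04987519  0.00410711] [0.74900215 0.28856661 0.14333996]
(270, 150) [ 20  92 180] [0.7   0.015 0.077]
(190, 195) [ 14  68 135] [ 0.56   0.287 -0.001]
(281, 180) [ 13 151 183] [ 0.616 -0.017  0.009]
(228, 190) [ 13 152 153] [0.578 0.157 0.012]
(200, 160) [ 16 111 163] [0.653 0.223 0.124]
(232, 170) [ 13 141 112] [0.627 0.126 0.111]
(262, 165) [ 13 146 103] [0.645 0.034 0.11 ]
```

```bash
cat >> h.py <<'E'
from scipy.optimize import least_squares
def rect(p,x,y,z): # rack pose p=(x,y,yaw) -> world
    c_,s_=np.cos(p[2]),np.sin(p[2]);return np.array([p[0]+c_*x-s_*y,p[1]+s_*x+c_*y,z])
E
python3 - <<'E'
from h import *
D=np.load("/tmp/rack_top.npy");Ds=np.load("/tmp/rack_scene.npy")
c=pickle.load(open("/tmp/top0.pkl","rb"))
# plate plane: pale yellow points, z between .03,.11
for n,D in (("top",D),("scene",Ds)):
    P=D[:,:3];col=D[:,3:].astype(np.uint8)[None];h=cv2.cvtColor(col,cv2.COLOR_BGR2HSV)[0]
    m=(h[:,0]>=17)&(h[:,0]<28)&(h[:,1]>60)&(h[:,2]>120)&(P[:,2]>.02)&(P[:,2]<.12)&(P[:,1]>-.01)&(P[:,1]<.29)&(P[:,0]>.54)&(P[:,0]<.72)
    Q=P[m]
    for it in range(6):
        A=np.c_[Q[:,:2],np.ones(len(Q))];co,*_=np.linalg.lstsq(A,Q[:,2],rcond=None)
        r=Q[:,2]-A@co;Q=Q[np.abs(r)<max(2*r.std(),.004)]
    nn=np.array([-co[0],-co[1],1]);nn/=np.linalg.norm(nn)
    print(n,len(Q),"normal",nn,"tilt",np.degrees(np.arccos(nn[2])),"yaw",np.degrees(np.arctan2(-nn[1],-nn[0])),"co",co,"res",r.std())
    # barrels
    b=(h[:,0]<16)&(h[:,1]>100)&(h[:,2]<150)&(P[:,2]>.085)&(P[:,2]<.16)
    B=P[b];
    for lo,hi in ((.0,.08),(.09,.17),(.18,.28)):
        q=B[(B[:,1]>lo)&(B[:,1]<hi)];print("  barrel",len(q),q.mean(0) if len(q) else "",(q.max(0)-q.min(0)) if len(q) else "")
# board corners picked in top crop
K=np.array([[612,65],[648,320],[102,402]])/6.+[175,130]-.4
mod=[(75,-155),(-75,-155),(-75,155)]
def f(p): return np.concatenate([proj(c,rect(p,a/1e3,b/1e3,.012))[0]-k for (a,b),k in zip(mod,K)])
r=least_squares(f,[.63,.13,.1]);print(r.x,np.degrees(r.x[2]),r.fun)
E
```

```text
top 1134 normal [-0.48580473 -0.08411461  0.87001063] tilt 29.540125026861013 yaw 9.823081799608948 co [ 0.55838942  0.09668228 -0.31385819] res 0.0023039654891200043
  barrel 200 [0.63965047 0.0396364  0.10779675] [0.09679131 0.04378915 0.05127906]
  barrel 209 [0.62444024 0.1316119  0.10740133] [0.12370399 0.05057292 0.04668739]
  barrel 12 [0.6366313  0.22056476 0.10739874] [0.09210677 0.03646778 0.04730643]
scene 548 normal [-0.47779963 -0.08199577  0.87463375] tilt 28.998339861856948 yaw 9.737743362285148 co [ 0.54628538  0.09374869 -0.30718929] res 0.002944792203486867
  barrel 131 [0.63857283 0.03760516 0.10453792] [0.09402788 0.04690606 0.03704918]
  barrel 134 [0.62510779 0.13041952 0.10542733] [0.08964498 0.04874719 0.04441359]
  barrel 7 [0.6443895  0.22580186 0.11229377] [0.02096908 0.0291884  0.03686529]
[0.65233581 0.14065106 0.17112292] 9.804620990479638 [ 0.47302205 -0.86978154  0.58250793  0.40812058 -1.06863087  0.40845861]
```

```bash
cat >> h.py <<'E'
def clipR(psi):
    X=np.array([np.cos(psi)*np.cos(np.pi/6),np.sin(psi)*np.cos(np.pi/6),.5]);Y=np.array([-np.sin(psi),np.cos(psi),0]);return np.c_[X,Y,np.cross(X,Y)]
E
python3 - <<'E'
from h import *
psi=np.radians(9.8);C=clipR(psi)
p=[.6523,.1407,psi]
for n in ("top","scene"):
    D=np.load(f"/tmp/rack_{n}.npy");P=D[:,:3];h=cv2.cvtColor(D[:,3:].astype(np.uint8)[None],cv2.COLOR_BGR2HSV)[0]
    for k in (-1,0,1):
        o=rect(p,0,.095*k,.09);q=(P-o)@C
        m=(np.abs(q[:,1])<.045)&(np.abs(q[:,0])<.1);q_=q[m]
        # plate level
        print(n,k,"plate z-mode",np.median(q_[(q_[:,1]<-.022)&(np.abs(q_[:,0])<.05),2]).round(4))
        z0=np.median(q_[(q_[:,1]<-.022)&(np.abs(q_[:,0])<.05),2])
        t=q_[(q_[:,2]>z0+.03)&(q_[:,2]<z0+.075)]
        print("  high pts: x range",np.percentile(t[:,0],[0,2,98,100]).round(4),"y med",np.median(t[:,1]).round(4),"y rng",np.percentile(t[:,1],[2,98]).round(4),len(t))
        b=t[(np.abs(t[:,0]-np.mean(np.percentile(t[:,0],[1,99])))<.022)]
        if len(b): print("  barrel y",np.percentile(b[:,1],[2,50,98]).round(4),"top z-z0",(np.percentile(b[:,2],[50,90,98])-z0).round(4))
E
```

```text
top -1 plate z-mode -0.0245
  high pts: x range [-0.086  -0.08    0.0419  0.0469] y med -0.0008 y rng [-0.0191  0.0172] 402
  barrel y [-0.0164 -0.001   0.0176] top z-z0 [0.0564 0.0604 0.0627]
top 0 plate z-mode -0.0248
  high pts: x range [-0.0857 -0.0788  0.0438  0.0473] y med -0.0034 y rng [-0.0219  0.0154] 428
  barrel y [-0.0185 -0.004   0.0155] top z-z0 [0.0565 0.061  0.0632]
top 1 plate z-mode -0.026
  high pts: x range [-0.0569 -0.0561  0.0303  0.0313] y med 0.0018 y rng [-0.0222  0.0167] 137
scene -1 plate z-mode -0.031
  high pts: x range [-0.0883 -0.0836  0.0347  0.0454] y med -0.0033 y rng [-0.0182  0.0156] 309
  barrel y [-0.0169 -0.0058  0.0136] top z-z0 [0.0605 0.0659 0.0685]
scene 0 plate z-mode -0.0262
  high pts: x range [-0.0895 -0.0848  0.034   0.0416] y med -0.0036 y rng [-0.0223  0.0172] 303
  barrel y [-0.0185 -0.0061  0.0123] top z-z0 [0.0555 0.0608 0.0631]
scene 1 plate z-mode -0.0256
  high pts: x range [-0.0617 -0.0614  0.027   0.0298] y med 0.0049 y rng [-0.0224  0.0176] 110
```

```bash
cat >> h.py <<'E'
def toolR(x,z):
    z=np.array(z,float)/np.linalg.norm(z);x=np.array(x,float);x-=z*(x@z);x/=np.linalg.norm(x);return np.c_[x,np.cross(z,x),z]
def down(deg): a=np.radians(deg);return toolR([np.cos(a),np.sin(a),0],[0,0,-1])
def row(p,Rt,s=None,base=None):
    "row for pose (p,Rt) from base pose (pos,R) or state"
    if base is None: base=(np.array(s["position"]),q2R(s["ee_rot"]))
    d=base[1].T@(np.array(p)-base[0])*100;r=R.from_matrix(base[1].T@Rt).as_rotvec()
    return " ".join(f"{v:.2f}" for v in d)+"  "+" ".join(f"{v:.3f}" for v in r)
E
python3 - <<'E'
from h import *
from bench import *
s=sense()
print(row([.45,.22,.40],down(40),s));print(row([.512,-.204,.33],down(13.7),s))
E
```

```text
-23.96 32.01 0.43  0.000 0.002 0.450
-60.07 55.06 7.48  0.001 0.001 0.909
```

>>> jog_arm(
  series="-4.8 6.4 0 0 0 0.09; -9.6 12.8 0 0 0 0.18; -14.4 19.2 0 0 0 0.27; -19.2 25.6 0 0 0 0.36; -24 32 0.4 0 0 0.45",
  claw=1,
)

```text
t: 0.78
position: [0.4081, 0.2944, 0.4031]
ee_rot: [-0.0, 0.94, 0.341, 0.0]
ft_force: [1.1, 1.8, 0.3]
opening: 0.0856
```

Run:
```python
from h import *
from bench import *
s=sense();print(s["position"])
print(row([.512,-.204,.33],down(13.7),s))
```

```text
[0.40809919 0.29440004 0.40305322]
-23.94 44.93 7.29  -0.000 -0.000 0.456
```

>>> jog_arm(
  series="-3 5.4 1 0 0 0.09; -6 10.8 2 0 0 0.18; -9 16.2 3 0 0 0.27; -12 21.6 4 0 0 0.36; -15 27 5 0 0 0.45",
)

```text
t: 1.4
position: [0.4659, -0.0084, 0.3529]
ee_rot: [-0.0, 0.992, 0.122, 0.0]
ft_force: [0.7, 0.8, -0.1]
opening: 0.0855
```

Run:
```python
from h import *
from bench import *
s=sense();print(s["t"],s["position"])
print(row([.512,-.204,.30],down(13.7),s))
```

```text
1.4 [ 0.46585846 -0.00840347  0.35288852]
-0.28 20.10 5.28  -0.000 -0.001 0.006
```

>>> jog_arm(
  series="-0.1 5 1.3 0 0 0; -0.2 10 2.6 0 0 0; -0.3 15 4 0 0 0; -0.3 20 5.3 0 0 0; -0.3 20 5.3 0 0 0",
)

```text
t: 2.02
position: [0.5112, -0.2053, 0.2988]
ee_rot: [0.001, 0.993, 0.12, -0.002]
ft_force: [0.4, 0.1, 1.2]
opening: 0.0853
```

Run:
```python
from h import *
from bench import *
c=camera("wrist");s=sense();print(s["t"],s["position"],c["eye"],c["rotation"],s["dq"].round(3))
pickle.dump((c,s),open("/tmp/w1.pkl","wb"));cv2.imwrite("pics/w1.png",c["color"])
W=cloud(c)
w=W
m=(np.abs(w[...,0]-.513)<.06)&(np.abs(w[...,1]+.2)<.1)&(w[...,2]>.010)&(w[...,2]<.05)
P=w[m];mu=P[:,:2].mean(0);U,S,V=np.linalg.svd(P[:,:2]-mu,full_matrices=False);d=V[0];t=(P[:,:2]-mu)@d;e=(P[:,:2]-mu)@V[1]
print(len(P),mu+d*(t.max()+t.min())/2+V[1]*(e.max()+e.min())/2,mu,np.degrees(np.arctan2(d[1],d[0]))%180,np.ptp(t),np.ptp(e),P[:,2].max())
```

```text
2.075 [ 0.51159916 -0.20295325  0.29914902] [ 0.49248032 -0.13065862  0.26716723] [0.15224969 0.98090995 0.11980603 0.01679924] [-0.045 -0.033 -0.034  0.01   0.001  0.008 -0.018]
3830 [ 0.51580574 -0.20410424] [ 0.51421208 -0.19916657] 103.26273591698047 0.13279347557868212 0.035298503565869936 0.036996970663246864
```

View pics/w1.png

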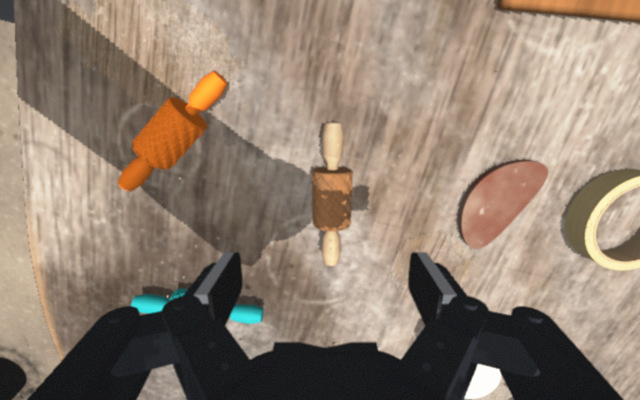

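Run:
```python
from h import *
from bench import *
s=sense();print(s["position"])
print(row([.5145,-.204,.178],down(13.4),s))
```

```text
[ 0.51159916 -0.20295325  0.29914902]
0.29 0.17 12.11  0.000 0.002 0.010
```

>>> jog_arm(
  series="0.3 0.2 5 0 0 0.01; 0.3 0.2 9 0 0 0.01; 0.3 0.2 11.5 0 0 0.01; 0.3 0.2 12.1 0 0 0.01; 0.3 0.2 12.1 0 0 0.01",
)

```text
t: 2.7
position: [0.516, -0.2016, 0.1797]
ee_rot: [-0.0, 0.993, 0.119, 0.0]
ft_force: [1.2, 0.3, 0.6]
opening: 0.0853
```

>>> jog_arm(
  series="0 0 0 0 0 0; 0 0 0 0 0 0; 0 0 0 0 0 0; 0 0 0 0 0 0; 0 0 0 0 0 0",
  claw=-1,
)

```text
t: 3.32
position: [0.5161, -0.2024, 0.1801]
ee_rot: [0.0, 0.993, 0.119, 0.001]
ft_force: [-0.1, 0.3, 5.9]
opening: 0.0343
```

Run:
```python
from h import *
from bench import *
s=sense();print(s["position"])
psi=np.radians(9.8);C=clipR(psi);o=rect([.6523,.1407,psi],0,.095,.09)+C@[-.0145,0,.0145];print("o",o,C)
Rt=np.c_[C[:,1],C[:,0],-C[:,2]]
t=o+C[:,2]*(.162+.09);print(t)
print(row(t,Rt,s));print(row([.50,0,.33],down(45),s))
```

```text
[ 0.51610717 -0.20235623  0.18006803]
o [0.61661176 0.23094235 0.09530737] [[ 0.85338827 -0.1702095  -0.49270395]
 [ 0.14740575  0.9854079  -0.08510475]
 [ 0.5         0.          0.8660254 ]]
[0.49245037 0.20949595 0.31354577]
7.44 -40.57 -13.35  -0.419 0.392 -1.467
3.23 -20.04 -15.00  0.001 -0.001 -0.547
```

>>> jog_arm(
  series="0 0 -3 0 0 0; 0 0 -8 0 0 0; 0.5 -4 -13 0 0 -0.15; 1.2 -9 -16 0 0 -0.33; 2 -14 -16 0 0 -0.5",
)

```text
t: 3.95
position: [0.5024, -0.0607, 0.3422]
ee_rot: [0.001, 0.932, 0.363, 0.003]
ft_force: [1.3, -0.2, -1.4]
opening: 0.0341
```

Run:
```python
from h import *
from bench import *
c=camera("wrist");s=sense();print(s["t"],s["position"],s["opening"],s["ft_force"])
cv2.imwrite("pics/w2.png",c["color"]);pickle.dump((c,s),open("/tmp/w2.pkl","wb"))
W=cloud(c);T=(W-s["position"])@q2R(s["ee_rot"])
for p in [(332,195),(325,330),(330,300),(325,260),(325,280)]: print(p,T[p[1],p[0]].round(4))
```

```text
4.0 [ 0.50206637 -0.05281253  0.34040176] 0.034121518278678244 [ 0.30322301  6.9532033  -2.1698478 ]
(332, 195) [-0.0015 -0.0337  0.1534]
(325, 330) [-0.0056  0.0313  0.1431]
(330, 300) [-0.003   0.0151  0.1443]
(325, 260) [-0.005  -0.0073  0.1423]
(325, 280) [-0.0052  0.0045  0.1448]
```

View pics/w2.png

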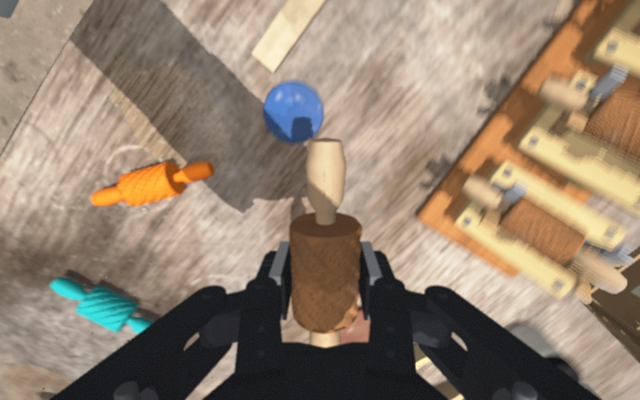

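Run:
```python
from h import *
from bench import *
s=sense()
print(row([.48,.16,.34],down(99.8),s))
```

```text
13.06 -16.95 0.12  0.001 -0.005 -0.982
```

>>> jog_arm(
  series="2.6 -3.4 0 0 0 -0.18; 5.2 -6.8 0 0 0 -0.36; 7.8 -10.2 0 0 0 -0.54; 10.4 -13.6 0 0 0 -0.72; 13 -17 0 0 0 -0.9",
)

```text
t: 4.62
position: [0.4835, 0.1527, 0.3391]
ee_rot: [-0.0, 0.681, 0.732, -0.0]
ft_force: [0.2, 0.7, -0.5]
opening: 0.0339
```

Run:
```python
from h import *
from bench import *
s=sense();print(s["position"])
psi=np.radians(9.8);C=clipR(psi);o=np.array([.6166,.2309,.0953])
Rt=np.c_[C[:,1],C[:,0],-C[:,2]]
t=o+C[:,2]*(.162+.09);print(t)
print(row(t,Rt,s))
```

```text
[0.48350615 0.15269732 0.33905414]
[0.4924386 0.2094536 0.3135384]
5.60 1.30 2.55  -0.523 0.026 -0.097
```

>>> jog_arm(
  series="1.4 0.3 0 -0.13 0 -0.02; 2.8 0.6 0.5 -0.26 0.01 -0.05; 4.2 0.9 1.2 -0.39 0.02 -0.07; 5.6 1.3 2.5 -0.523 0.026 -0.097; 5.6 1.3 2.5 -0.523 0.026 -0.097",
)

```text
t: 5.25
position: [0.4917, 0.2089, 0.3126]
ee_rot: [0.166, 0.623, 0.738, 0.196]
ft_force: [-0.4, 0.0, -1.5]
opening: 0.0341
```

>>> jog_arm(
  series="0 0 0 0 0 0; 0 0 0 0 0 0",
)

```text
t: 5.5
position: [0.4937, 0.2077, 0.3148]
ee_rot: [0.167, 0.625, 0.737, 0.197]
ft_force: [0.5, -0.6, -0.8]
opening: 0.0341
```

```bash
cat > look.py <<'E'
from h import *
from bench import *
import sys
n=sys.argv[1]
for k in ("wrist","top","scene"):
    c=camera(k);s=sense();pickle.dump((c,s),open(f"/tmp/{k}_{n}.pkl","wb"))
    cv2.imwrite(f"pics/{k}_{n}.png",c["color"])
print(s["t"],s["position"],s["opening"],s["ft_force"])
psi=np.radians(9.8);C=clipR(psi);o=np.array([.6166,.2309,.0953])
Rt=np.c_[C[:,1],C[:,0],-C[:,2]]
print("TCP in clip frame (mm)",((s["position"]-o)@C*1e3).round(1),"rot err",R.from_matrix(Rt.T@q2R(s["ee_rot"])).as_rotvec().round(4))
E
python3 look.py a
python3 - <<'E'
from h import *
c,s=pickle.load(open("/tmp/wrist_a.pkl","rb"))
T=(cloud(c)-s["position"])@q2R(s["ee_rot"])
m=(np.abs(T[...,0])<.016)&(T[...,2]>.13)&(T[...,2]<.165)
v,u=np.where(m);P=T[m];print(u.min(),u.max(),v.min(),v.max(),P.min(0),P.max(0))
b=P[P[:,2]<.152];print("barrel y",np.percentile(b[:,1],[1,99]),"x",np.percentile(b[:,0],[2,50,98]),"top z",np.percentile(b[:,2],[2,10]))
for y in np.arange(-.08,.06,.005):
    q=P[np.abs(P[:,1]-y)<.0025]
    if len(q): print(round(y,3),len(q),"x mid",round((q[:,0].min()+q[:,0].max())/2,4),"w",round(np.ptp(q[:,0]),4),"top",round(np.percentile(q[:,2],5),4))
E
```

```text
5.65 [0.49343477 0.2080269  0.31449984] 0.03416322389665798 [ 0.72126157  0.06758658 -0.22097339]
TCP in clip frame (mm) [  1.1  -1.6 252.5] rot err [ 0.0003 -0.0027  0.0051]
291 359 138 346 [-0.01598506 -0.06542713  0.14302856] [0.01599813 0.04850022 0.16497685]
barrel y [-0.02476141  0.02565452] x [-0.01362212 -0.00027528  0.01311606] top z [0.14415971 0.14487614]
-0.065 237 x mid -0.0 w 0.0143 top 0.1547
-0.06 427 x mid -0.0001 w 0.0163 top 0.1539
-0.055 470 x mid -0.0001 w 0.0183 top 0.1527
-0.05 437 x mid -0.0 w 0.0185 top 0.1527
-0.045 404 x mid -0.0001 w 0.0178 top 0.1531
-0.04 367 x mid -0.0001 w 0.017 top 0.1534
-0.035 251 x mid -0.0 w 0.016 top 0.154
-0.03 180 x mid -0.0003 w 0.011 top 0.1567
-0.025 1277 x mid -0.0 w 0.032 top 0.1453
-0.02 663 x mid 0.0 w 0.0319 top 0.1445
-0.015 653 x mid 0.0 w 0.0318 top 0.1445
-0.01 642 x mid 0.0001 w 0.0318 top 0.1445
-0.005 609 x mid 0.0 w 0.0319 top 0.1444
0.0 591 x mid 0.0001 w 0.0318 top 0.1444
0.005 556 x mid 0.0001 w 0.0317 top 0.1447
0.01 532 x mid 0.0002 w 0.0316 top 0.1446
0.015 556 x mid 0.0001 w 0.0317 top 0.1447
0.02 510 x mid 0.0 w 0.032 top 0.1445
0.025 383 x mid -0.0001 w 0.0317 top 0.1448
0.035 50 x mid -0.0005 w 0.0119 top 0.1547
0.04 284 x mid -0.0006 w 0.0167 top 0.1537
0.045 71 x mid -0.0006 w 0.0168 top 0.1541
0.05 1 x mid 0.0085 w 0.0 top 0.1619
```

View pics/wrist_a.png

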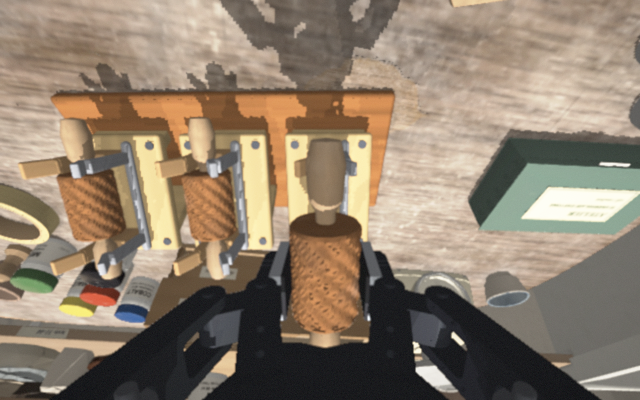

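View pics/top_a.png

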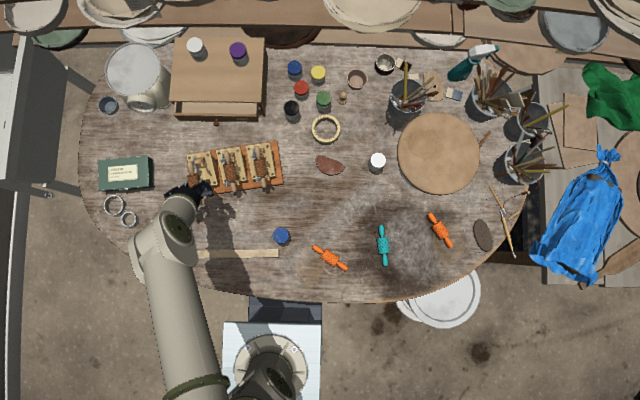

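Run:
```python
from h import *
c,s=pickle.load(open("/tmp/wrist_a.pkl","rb"))
W=cloud(c);psi=np.radians(9.8);C=clipR(psi);o=np.array([.6166,.2309,.0953])
Q=(W-o)@C;h=cv2.cvtColor(c["color"],cv2.COLOR_BGR2HSV)
q=Q.reshape(-1,3);hh=h.reshape(-1,3)
pl=(np.abs(q[:,2]+.04)<.012)&(hh[:,0]>=15)&(hh[:,0]<30)&(hh[:,1]>40)&(hh[:,2]>120)&(np.abs(q[:,0])<.08)
P=q[pl]
A=np.c_[P[:,:2],np.ones(len(P))];co=np.linalg.lstsq(A,P[:,2],rcond=None)[0];r=P[:,2]-A@co;k=np.abs(r)<.004
co=np.linalg.lstsq(A[k],P[k,2],rcond=None)[0];print("plane (slope x,y,off)",co.round(4),(P[k,2]-A[k]@co).std())
for k in (0,-1,-2):
    a=P[np.abs(P[:,1]-.095*k)<.046];print(k,len(a),"y",(np.percentile(a[:,1],[0.5,1,99,99.5])-.095*k).round(4),"x",np.percentile(a[:,0],[0.5,1,99,99.5]).round(4))
# edge slopes for plate 0: right/left edges as function of x
for x in np.arange(-.055,.05,.01):
    o_=[]
    for k in (0,-1,-2):
        a=P[(np.abs(P[:,1]-.095*k)<.046)&(np.abs(P[:,0]-x)<.005)]
        if len(a): o_+= [round(a[:,1].min()-.095*k,4),round(a[:,1].max()-.095*k,4)]
        else: o_+=[None,None]
    print(round(x,3),o_)
# stored rollers
for k in (-1,-2):
    a=q[(np.abs(q[:,1]-.095*k)<.03)&(q[:,2]>.0)&(q[:,2]<.03)&(np.abs(q[:,0])<.1)]
    br=a[a[:,2]>.011];print("roll",k,"x",np.percentile(a[:,0],[1,99]).round(4),"barrel x",np.percentile(br[:,0],[1,99]).round(4),"y",(np.percentile(br[:,1],[1,50,99])-.095*k).round(4),"top z",np.percentile(a[:,2],[95,99]).round(4))
```

```text
plane (slope x,y,off) [ 0.0009  0.0004 -0.0379] 0.0009104972712374981
0 3643 y [-0.0387 -0.0383  0.0385  0.0387] x [-0.0565 -0.0564  0.0415  0.0446]
-1 3576 y [-0.0368 -0.036   0.039   0.0391] x [-0.0566 -0.0563  0.0543  0.0552]
-2 4382 y [-0.0191 -0.0177  0.0397  0.0398] x [-0.0565 -0.056   0.0543  0.0553]
-0.055 [np.float64(-0.0389), np.float64(0.0388), np.float64(-0.0376), np.float64(0.0392), np.float64(-0.0221), np.float64(0.0401)]
-0.045 [np.float64(-0.0385), np.float64(0.0389), np.float64(-0.0379), np.float64(0.0392), np.float64(-0.021), np.float64(0.0397)]
-0.035 [np.float64(-0.0392), np.float64(0.0388), np.float64(-0.037), np.float64(0.0392), np.float64(0.0127), np.float64(0.0403)]
-0.025 [np.float64(-0.0386), np.float64(0.0391), np.float64(0.0042), np.float64(0.0391), np.float64(-0.009), np.float64(0.0323)]
-0.015 [np.float64(-0.0388), np.float64(0.0385), np.float64(0.005), np.float64(0.0391), np.float64(-0.0081), np.float64(0.0401)]
-0.005 [np.float64(-0.0386), np.float64(0.0389), np.float64(0.0054), np.float64(0.0393), np.float64(-0.0081), np.float64(0.0407)]
0.005 [np.float64(-0.0389), np.float64(0.0384), np.float64(0.0052), np.float64(0.0391), np.float64(-0.0083), np.float64(0.0404)]
0.015 [np.float64(-0.0383), np.float64(0.0389), np.float64(0.0049), np.float64(0.0392), np.float64(-0.0081), np.float64(0.04)]
0.025 [np.float64(-0.0389), np.float64(0.0381), np.float64(0.0054), np.float64(0.0391), np.float64(-0.008), np.float64(0.04)]
0.035 [np.float64(0.0313), np.float64(0.0387), np.float64(0.0059), np.float64(0.0391), np.float64(-0.0077), np.float64(0.04)]
0.045 [np.float64(0.0325), np.float64(0.0389), np.float64(-0.0372), np.float64(0.0391), np.float64(0.0136), np.float64(0.04)]
roll -1 x [-0.0697  0.0546] barrel x [-0.0595  0.0439] y [-0.0218  0.0009  0.0186] top z [0.0271 0.0296]
roll -2 x [-0.0698  0.0558] barrel x [-0.0574  0.0425] y [-0.0206  0.0029  0.0188] top z [0.027  0.0295]
```

>>> jog_arm(
  series="0.15 -0.1 2 0 0.003 -0.005; 0.15 -0.1 4 0 0.003 -0.005; 0.15 -0.1 5 0 0.003 -0.005; 0.15 -0.1 5 0 0.003 -0.005; 0.15 -0.1 5 0 0.003 -0.005",
)

```text
t: 6.28
position: [0.5166, 0.214, 0.2709]
ee_rot: [0.167, 0.622, 0.739, 0.198]
ft_force: [0.0, 0.0, -0.8]
opening: 0.0341
```

```bash
python3 look.py b
python3 - <<'E'
from h import *
c,s=pickle.load(open("/tmp/wrist_b.pkl","rb"))
print(((s["position"]-[.6166,.2309,.0953])@clipR(np.radians(9.8))*1e3).round(1))
c,s=pickle.load(open("/tmp/scene_b.pkl","rb"))
cv2.imwrite("pics/crop_sb.png",cv2.resize(c["color"][120:220,190:330],None,fx=5.5,fy=5.5,interpolation=cv2.INTER_CUBIC))
E
```

```text
6.425 [0.51653855 0.21407452 0.27097223] 0.03421886614184133 [-0.60296429 -0.20485396 -1.25089106]
TCP in clip frame (mm) [ -0.    0.5 202.9] rot err [-0.0007  0.0013 -0.001 ]
[  0.    0.4 202.9]
```

View pics/wrist_b.png

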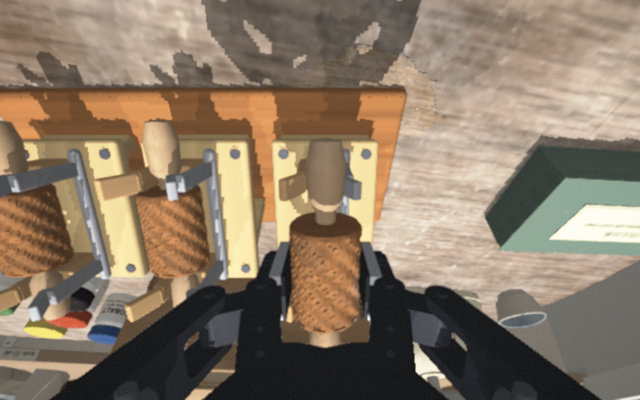

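View pics/crop_sb.png

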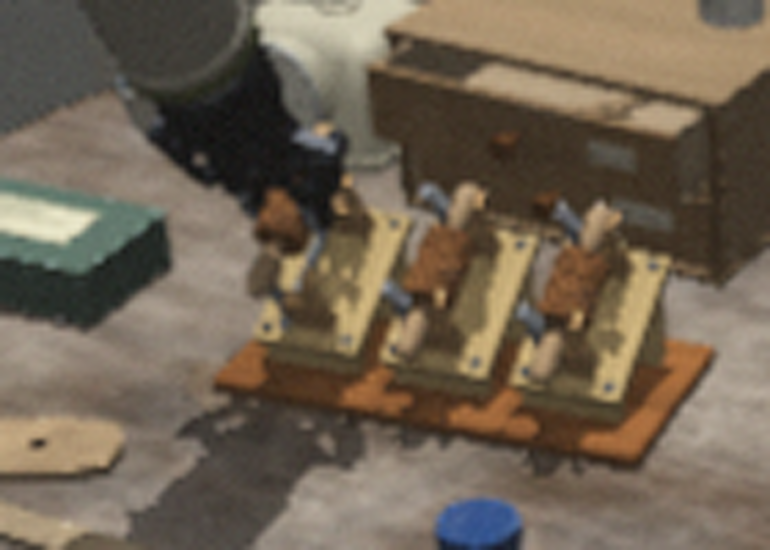

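>>> jog_arm(
  series="0 0 0.8 0 0 0; 0 0 1.6 0 0 0; 0 0 2.2 0 0 0; 0 0 2.6 0 0 0; 0 0 2.6 0 0 0",
)

```text
t: 7.05
position: [0.5298, 0.2154, 0.2471]
ee_rot: [0.167, 0.622, 0.739, 0.197]
ft_force: [3.0, -2.6, -2.1]
opening: 0.0343
```

```bash
cat > st.py <<'E'
from h import *
from bench import *
s=sense();C=clipR(np.radians(9.8))
print(s["t"],"TCP clip mm",((s["position"]-[.6166,.2309,.0953])@C*1e3).round(1),"F clip",(s["ft_force"]@C).round(1),"tau",s["wrist_torque"].round(2),"open",s["opening"],"rot",R.from_matrix(np.c_[C[:,1],C[:,0],-C[:,2]].T@q2R(s["ee_rot"])).as_rotvec().round(4))
E
python3 st.py
```

```text
7.05 TCP clip mm [ -0.4  -0.5 175.5] F clip [ 1.1 -3.  -3. ] tau [-0.7   0.05 -0.25] open 0.03425358582855021 rot [ 0.0007 -0.0007 -0.0005]
```

>>> jog_arm(
  series="0 0 0.3 0 0 0; 0 0 0.6 0 0 0; 0 0 0.9 0 0 0; 0 0 1.1 0 0 0; 0 0 1.1 0 0 0",
)

```text
t: 7.68
position: [0.5346, 0.2181, 0.2381]
ee_rot: [0.166, 0.621, 0.74, 0.198]
ft_force: [2.0, -0.6, -2.0]
opening: 0.0341
```

```bash
python3 st.py
```

```text
7.675 TCP clip mm [ -0.5   1.3 165.1] F clip [ 0.6 -0.9 -2.7] tau [-0.05  0.64  0.01] open 0.03408552294129747 rot [ 0.0002  0.002  -0.002 ]
```

>>> jog_arm(
  series="0 0 0.1 0 0 0; 0 0 0.2 0 0 0; 0 0 0.3 0 0 0; 0 0 0.3 0 0 0",
)

```text
t: 8.18
position: [0.5352, 0.218, 0.2375]
ee_rot: [0.166, 0.622, 0.739, 0.199]
ft_force: [-25.8, -7.0, 26.5]
opening: 0.0342
```

```bash
python3 st.py; python3 look.py c;python3 - <<'E'
from h import *
c,s=pickle.load(open("/tmp/scene_c.pkl","rb"))
cv2.imwrite("pics/crop_sc.png",cv2.resize(c["color"][120:220,190:330],None,fx=5.5,fy=5.5,interpolation=cv2.INTER_CUBIC))
E
```

```text
8.175 TCP clip mm [ -0.3   1.1 164.3] F clip [-9.8 -2.5 36.3] tau [-0.97  2.56 -0.16] open 0.034161303014663164 rot [ 0.0002  0.0024 -0.0012]
8.325 [0.53519965 0.21800269 0.23744618] 0.034404946501656285 [-26.10687356  -6.30685269  25.83904925]
TCP in clip frame (mm) [ -0.3   1.1 164.3] rot err [ 0.0002  0.0024 -0.0012]
```

View pics/wrist_c.png

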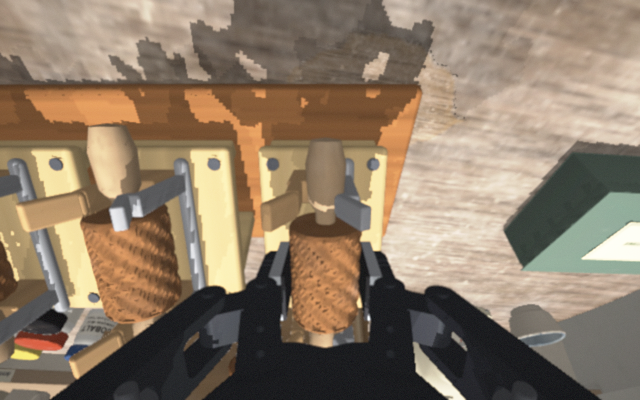

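View pics/crop_sc.png

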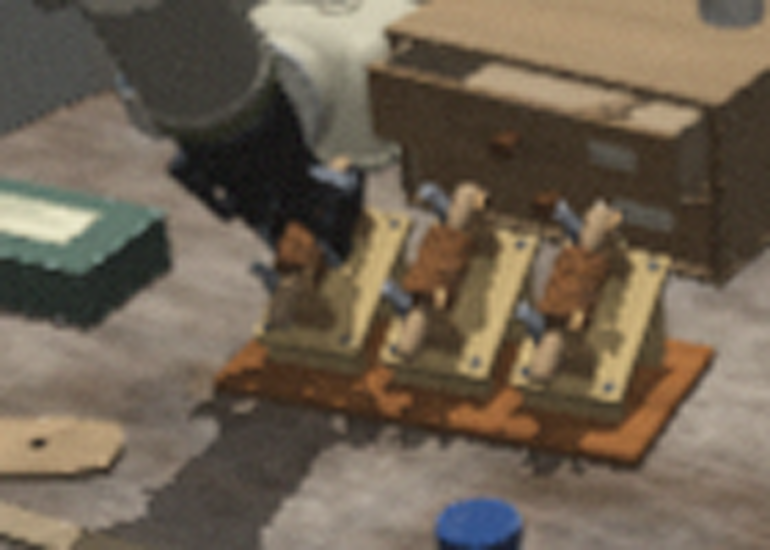

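>>> jog_arm(
  series="0 0 -0.3 0 0 0; 0 0 -0.3 0 0 0",
)

```text
t: 8.57
position: [0.5348, 0.2173, 0.2384]
ee_rot: [0.167, 0.622, 0.739, 0.198]
ft_force: [-0.2, -0.5, -0.8]
opening: 0.0338
```

```bash
python3 st.py
```

```text
8.575 TCP clip mm [ -0.2   0.5 165.4] F clip [-0.7 -0.4 -0.5] tau [-0.11  0.63 -0.03] open 0.03377721562926434 rot [-0.0003  0.0011 -0.0012]
```

>>> jog_arm(
  series="0 0 0 0 0 0; 0 0 0 0 0 0; 0 0 0 0 0 0; 0 0 0 0 0 0",
  claw=0.4,
)

```text
t: 9.07
position: [0.5348, 0.2171, 0.2382]
ee_rot: [0.166, 0.622, 0.739, 0.198]
ft_force: [0.1, 0.4, 0.5]
opening: 0.0601
```

```bash
python3 st.py
```

```text
9.075 TCP clip mm [ -0.4   0.3 165.2] F clip [0.4 0.3 0.3] tau [-0.07  0.51 -0.  ] open 0.06008460604930098 rot [ 0.0002  0.0007 -0.0011]
```

Withdraw along the tool axis, then look.

>>> jog_arm(
  series="0 0 -2 0 0 0; 0 0 -5 0 0 0; 0 0 -9 0 0 0; 0 0 -13 0 0 0; 0 0 -13 0 0 0",
)

```text
t: 9.7
position: [0.4706, 0.2063, 0.3541]
ee_rot: [0.167, 0.621, 0.739, 0.201]
ft_force: [1.0, 0.6, -0.3]
opening: 0.06
```

```bash
python3 look.py d
python3 - <<'E'
from h import *
c,s=pickle.load(open("/tmp/wrist_d.pkl","rb"))
psi=np.radians(9.8);C=clipR(psi);o=np.array([.6166,.2309,.0953])
q=((cloud(c)-o)@C).reshape(-1,3)
for k in (0,-1,-2):
    a=q[(np.abs(q[:,1]-.095*k)<.006)&(q[:,2]>-.0)&(q[:,2]<.06)&(np.abs(q[:,0])<.1)]
    print(k,"x",np.percentile(a[:,0],[1,99]).round(4))
    for x in (-.066,-.055,-.02,-.01,0,.01,.03,.05,.06):
        b=a[np.abs(a[:,0]-x)<.004]
        if len(b)>5: print("   ",x,"top z",np.percentile(b[:,2],95).round(4))
c,s=pickle.load(open("/tmp/scene_d.pkl","rb"))
cv2.imwrite("pics/crop_sd.png",cv2.resize(c["color"][120:220,190:330],None,fx=5.5,fy=5.5,interpolation=cv2.INTER_CUBIC))
c,s=pickle.load(open("/tmp/top_d.pkl","rb"))
cv2.imwrite("pics/crop_td.png",cv2.resize(c["color"][130:210,175:300],None,fx=6,fy=6,interpolation=cv2.INTER_CUBIC))
E
```

```text
9.85 [0.47071313 0.20586377 0.35015484] 0.059853168416290126 [-0.36785196 -0.38637629  0.39653458]
TCP in clip frame (mm) [-8.000e-01  2.000e-01  2.947e+02] rot err [ 0.001   0.0005 -0.0011]
0 x [-0.0652  0.064 ]
    -0.066 top z 0.0104
    -0.055 top z 0.0121
    -0.02 top z 0.0209
    -0.01 top z 0.0206
    0 top z 0.0207
    0.01 top z 0.0206
    0.03 top z 0.0079
    0.05 top z 0.0124
    0.06 top z 0.0115
-1 x [-0.071   0.0584]
    -0.066 top z 0.0113
    -0.055 top z 0.0119
    -0.02 top z 0.0205
    -0.01 top z 0.0207
    0 top z 0.0206
    0.01 top z 0.0209
    0.03 top z 0.0107
    0.05 top z 0.0122
    0.06 top z 0.0104
-2 x [-0.0713  0.0584]
    -0.066 top z 0.0111
    -0.055 top z 0.0121
    -0.02 top z 0.0205
    -0.01 top z 0.0202
    0 top z 0.0206
    0.01 top z 0.0204
    0.03 top z 0.0105
    0.05 top z 0.0116
    0.06 top z 0.0101
```

View pics/wrist_d.png

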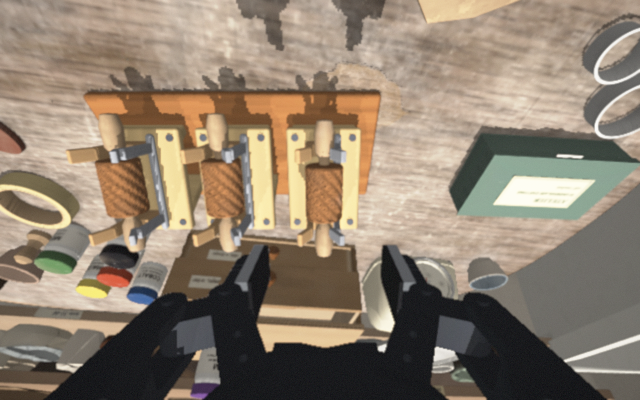

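View pics/crop_sd.png

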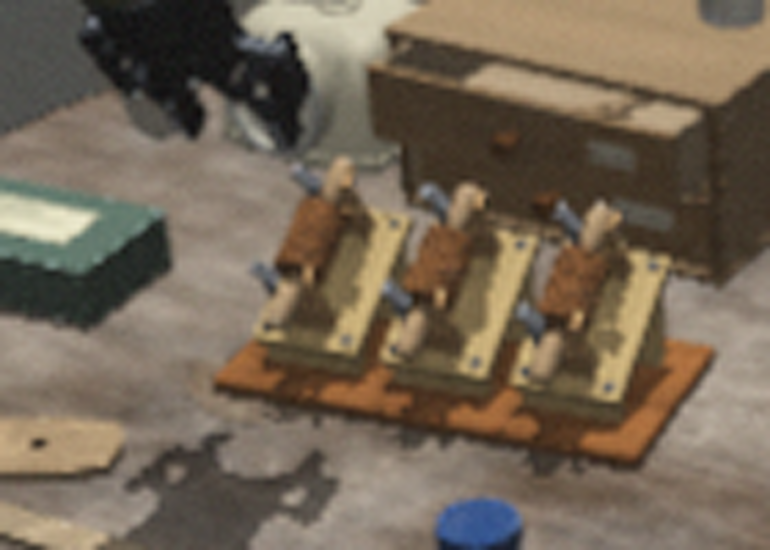

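```bash
python3 -c "
from bench import *
s=sense();print(s['t'],s['dq'].round(3),s['ft_force']);print(hand_in())"
```

```text
9.85 [0.002 0.021 0.001 0.006 0.002 0.002 0.   ] [-0.36785196 -0.38637629  0.39653458]
the job is handed in; nothing more can be done
None
```

I put the loose brown roller into the one empty holder, the left one seen from the robot. It is fully home, and I handed the job in at about 9.9 s of the 46 s allowed.

- **Insertion:** I gripped the roller by its barrel and pushed it along the holder's normal. It met a hard stop at about 36 N, within 0.2 mm of the seating depth I had worked out. I then eased off, opened the gripper and withdrew 130 mm.
- **Seating:** In the last wrist depth picture the barrel top sits at 20.6 mm in the clip frame. The two stored rollers read 20.2 to 20.9 mm. The roller spans -65 to +64 mm, so it is centred along the forks.
- **Jaws:** They look closed over the handles, as on the neighbouring holders. I judged this from the picture and did not measure the jaw angle.
- **Other objects:** The two stored rollers are still in their holders, and I touched nothing but the loose roller and its holder. I did not measure the positions of the jars and look-alikes again at the end.

One disagreement: the wrist camera put the plates about 2 mm higher than the fixed cameras did. I used the wrist value, and the stop confirmed it.

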